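# Level the rocking chopper board and keep it pressed

## Robot

A 6-joint arm with a two-finger parallel gripper is mounted at the origin on the work surface. World frame = base frame: x ahead of the robot, y to its left, z up, the work surface at z = 0. Lengths are in m, angles in rad, forces in N, time in s.
With the tool pointing down it reaches from about 0.275 to 0.975 m from the base axis. Payload 8.4 kg.
Tool frame: the origin (TCP) lies midway between the tips of the shut fingers; the grasp point (between the pads) lies manip.pinch_z behind it (manip.pinch_z is the distance from the TCP to the grasp point, in m); z points along the fingers, y is the line along which they close (so a half turn about z gives the same grasp; the last joint's range is limited). The gripper opens to 92 mm and grips with 3 to 60 N. Pads are 20 mm wide; open, the fingers measure 128 mm over their backs; the gripper's body (75 mm by 189 mm) begins 69 mm behind the grasp point.
Start: joints at [-1.224, 0.353, 1.633, -0, 1.155, -0.002], TCP at [0.214, -0.587, 0.182] pointing down, gripper open.
Joint ranges: [-2.63, 2.63], [-0.92, 2.1], [0.06, 2.66], [-1.3, 4.44], [0, 2.69], [-3.02, 3.02]. Speed limits (rad/s): [2.22, 2.22, 2.79, 3.14, 3.14, 3.14].

## Interface

Orientations are given as a rotation vector (axis times angle).
In Python, from plant import readout, capture, order, manip gives the robot as it stands.
- The arm moves only by the tool move_arm, never from a script. Its argument "commands" is a list of rows, each an object of numbers: "x", "y", "z": the shift along the tool's x, y, z in cm; "twist": the turn about the tool's z in degrees. In form: [{"x": .., "y": .., "z": .., "twist": ..}, ...]. A call has 1 to 8 rows; each row shifts and turns the commanded pose from where the row before left it, along the tool's axes as they then stand; what a row does not reach is not made up. A row lasts 1/12 s, in which the tool goes at most 41.7 mm and 7.16 degrees, less where a joint would pass 70% of its speed; a pose out of reach is approached as far as the arm can. A call with a gripper value outside its range is refused whole. "fingers" is the finger opening in cm, from 0 to 9.19, set as the call begins (left out, the last holds). The fingers move at their own pace and stop on an object; "grip_force" is the grip in N (left out, the last holds). Time passes only in rows, so rows that do not move let the fingers close. It gives the time, the measured TCP pose, the force, the opening and the grip force at its end, in the units of the state.
- readout.get_obs(): the state, without advancing time (a new reading comes with each control period).
- capture(name): name is "scene" or "top"; returns a dict with "img" (480x640x3 uint8, red, green, blue), "z_map" (480x640 float32, m along the optical axis (not along the pixel's ray), 0 where there is no reading), "fov_y" (degrees; the focal length in pixels is half the picture's height over the tangent of half this angle, whatever the lens; pixels are square), "cx", "cy" (the principal point, pixels), "rvec" (rotation vector, rad) and "tvec" (3), from world to camera coordinates, as OpenCV has them. Camera axes: x right, y down, z forward; pixel columns grow to the right and rows downward; lengths in m; the calibration is good to about 2 mm. A picture is of the moment at which its call begins.
- order.sign_off(): hands the job in; it is judged then, once.
The state is a dict: "time_s": time; "q": joint angles; "qd": joint speeds; "effort": joint torques, N m; "ee_pos": TCP position; "tool_rot": TCP orientation; "force": force on the tool from outside, world axes, zero at the start; "torque": the same for the moment, N m; "grip_width": finger opening in m; "grip_force": force on a finger pad.
Only numpy, scipy, OpenCV 4.12 (cv2) and the standard library are available. Lean on these libraries where they do the work, as an engineer would, in place of code of your own. Each camera call takes 0.05 s, during which the arm holds its last target. There are 200 camera calls.

## Task

The mini chopper's board tips back on its rear ridge and is out of level: lay the blue pocket spirit level along the black strip on the board and let go of it, then grip the orange knob of the board's screw foot, press it down so the foot stands on the pad below, and turn it until the bubble comes to rest in the middle, between the two black lines. Finish while still gripping the knob and pressing it down with a light, steady push, the foot on its pad, the level lying on its strip and the bubble centred. Do not knock the other things on the counter about.

Things in the scene. Friction and masses are not known exactly. Their poses are not given: they have to be found in the camera images.
- level: Blue pocket spirit level, a loose bar 130 x 24 x 28 mm (x, y, z), about 120 g, that starts lying on the counter. Origin at the centre of its underside, x along its length, z up. On top: a yellow-green window 80 mm long, two black lines across it 13.4 mm either side of the middle, and a white bubble 16 mm long. It may lie on the strip either way round.
- bubble (a joint): Bubble of the level, in rad: the slope of the level. 0 = centred; positive when the bubble stands towards the level's +x end (that end is higher). It moves 600 mm per rad (10 mm per degree), stops at +-0.045 and takes about half a second to settle. Centred means within +-0.0075 (4.5 mm).
- strip (a point): Centre of the black strip (150 x 44 mm, flush, ridge-frame x -30, y 75 mm) on top of the board, where the level goes: x along the strip, from the knob's end of the board towards the chopper; z is the board's normal. The wooden board is 340 x 240 x 12 mm, its top 55 mm above the counter when level.
- ridge: Fixed black ridge the board rocks on. Origin on the counter; its x and yaw are the board's (x towards the chopper). The rocking axis runs along its y, through x = 40 mm, z = 43 mm. Left alone, the chopper's weight tips the knob's end up by 0.055 rad, a stop. About 3 N down on the knob tips it forward until the foot meets the pad; a damper slows it.
- chopper (a point): White mini chopper with a clear bowl and a red lever on its lid, fixed on the board behind the ridge, 116 mm wide, 175 mm tall; this point lies under its centre. The 110 mm lever lies along the board on top.
- knob: Orange ribbed knob, an upright cylinder 36 mm wide, 34 mm tall, above ridge-frame x -120, y -70 mm. Origin at the centre of its underside, 20 mm above the board's top; z up its axis. Its stem is sprung: it can be pushed down 10 mm towards the board (5 N to start, plus 0.8 N per mm, 13 N at the bottom, then hard). It turns with 0.06 N m friction and drives the foot.
- foot: Screw foot under the knob; origin at the bottom of its tip; clear of the pad until pressed. Knob clockwise from above: foot lengthens 1.6 mm per rad, which lifts the pressed board's knob end, knob included (0.01 rad of slope per rad of turn). First pressed, the board is 0.013 to 0.031 rad out of level, either way: 1.3 to 3.1 rad of turn.
- thin_pad: Low round cork pad, 48 mm in diameter, top 5 to 6 mm above the counter (origin at counter height, under its centre). Fixed. Either this pad or the thick one lies under the foot; the other lies on the counter about 140 mm to the side, next to the board.
- thick_pad: The same in white plastic, top 12 to 13 mm above the counter. Fixed.
- bowl: White porcelain bowl, 140 mm wide, 60 mm tall; origin under its centre. Leave alone.
- sieve: Aluminium sieve, 140 mm wide, 50 mm tall with a 110 mm rod handle along its +x; origin under its centre. Leave alone.
- pounder: Wooden pounder standing upright, 60 mm wide, 155 mm tall; origin under its centre. Leave alone.
- tongs: Steel tong pair lying flat, 220 mm long along x, 50 mm wide, 12 mm tall; origin under its middle. Leave alone.
- jar: Closed jar, 64 mm wide, 100 mm tall; origin under its centre. Leave alone.
- mug: Blue mug, 80 mm wide, 90 mm tall; origin under its centre. Leave alone.
Mind the look-alikes: they are no part of the job. Of the things that look like the level, take the one that is farthest to the robot's left at the start.

How it is judged:
By the outcome, as a careful person would: the job done as asked, in the order asked, and still so for the second after the job is handed in, while the arm keeps its last pose, push and grip.
It also fails if it takes over 72 s, if anything falls off the work surface, if the arm or the gripper's body presses on something with over 40 N, if the wrist force passes 120 N, or if a joint passes its speed limit or range.

## Working session

There is one attempt and no reset: what is moved stays moved. The work goes in short steps, Python scripts to look and compute and a tool call to move; the robot and the scene stay as the last step left them, time stands still between calls to the robot, and variables do not carry over. Pictures are saved under pics/ and viewed, at most 10 in all, crops included, and the job is handed in when it is done.

Besides the shell and the picture viewer there is one more tool, called after "Request:" by a JSON object that holds its "api" and its "payload". move_arm: Moves the arm, as the interface text tells. Its arguments: {"type":"object","properties":{"commands":{"type":"array"},"fingers":{"type":"number"},"grip_force":{"type":"number"}},"required":["commands"]}

```bash
mkdir -p pics; cat > h.py <<'E'
import numpy as np, cv2
from plant import readout, capture, order, manip
def cam(n):
    c=capture(n); c['f']=240/np.tan(np.radians(c['fov_y'])/2); c['R']=cv2.Rodrigues(np.array(c['rvec'],float))[0]; c['t']=np.array(c['tvec'],float).ravel(); return c
def ray(c,u,v): 
    d=c['R'].T@np.array([(u-c['cx'])/c['f'],(v-c['cy'])/c['f'],1]); return -c['R'].T@c['t'],d
def atz(c,u,v,z): o,d=ray(c,u,v); return o+d*(z-o[2])/d[2]
def dep(c,u,v,r=1):
    z=c['z_map'][int(v)-r:int(v)+r+1,int(u)-r:int(u)+r+1]; z=np.median(z[z>0]); o,d=ray(c,u,v); return o+d*z
def pix(c,p): q=c['R']@np.array(p,float)+c['t']; return c['f']*q[:2]/q[2]+[c['cx'],c['cy']]
def save(n,img): cv2.imwrite('pics/'+n+'.png',img[:,:,::-1])
E
python3 - <<'E'
from h import *
for n in('scene','top'):
    c=cam(n); save(n+'1',c['img']); print(n,c['f'],c['cx'],c['cy'],ray(c,320,240), (c['z_map']>0).mean())
print(manip.pinch_z, readout.get_obs())
E
```

```text
scene 453.6229053386461 320.26299493768875 238.9752784395085 (array([ 1.2367621 , -0.65785284,  0.64968425]), array([-0.53466493,  0.52127929, -0.66513665])) 0.9955631510416667
top 465.0717783279275 316.19979600484356 236.79051865054183 (array([0.28233722, 0.01186422, 1.03601748]), array([ 0.18993459, -0.01516633, -0.98173786])) 0.9959798177083333
0.0187 {'time_s': 0.1, 'q': array([-1.22439144e+00,  3.53542287e-01,  1.63404380e+00, -3.29483147e-05,
        1.15519794e+00, -2.40687095e-03]), 'qd': array([ 1.09939007e-03, -1.81146884e-03, -3.55039609e-06, -1.20486555e-03,
        2.03517330e-04,  5.83857137e-04]), 'effort': array([ 1.26535666e-03, -5.94904947e+01, -3.34924471e+01,  6.99710450e-02,
        1.83738425e-02, -4.21452535e-05]), 'ee_pos': array([ 0.21343757, -0.58692261,  0.18176848]), 'tool_rot': array([-3.09277953e+00, -5.44956587e-01,  3.66796658e-04]), 'force': array([-0.81744853,  0.05406378,  0.54527673]), 'torque': array([ 0.00375568, -0.02791183,  0.00736335]), 'grip_force': 0.0, 'grip_width': 0.09168073936849669}
```

View pics/top1.png

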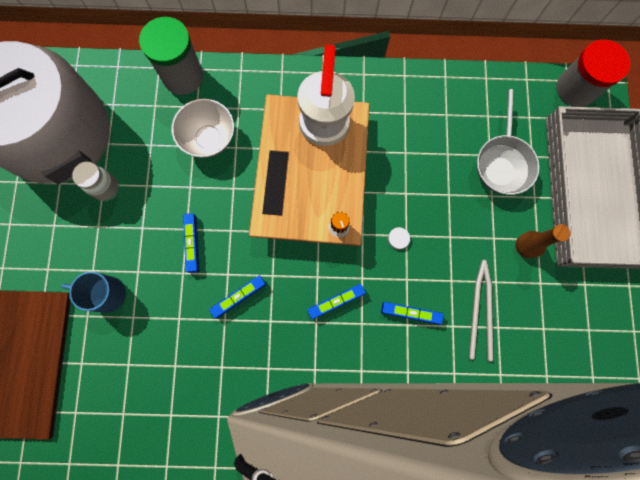

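View pics/scene1.png

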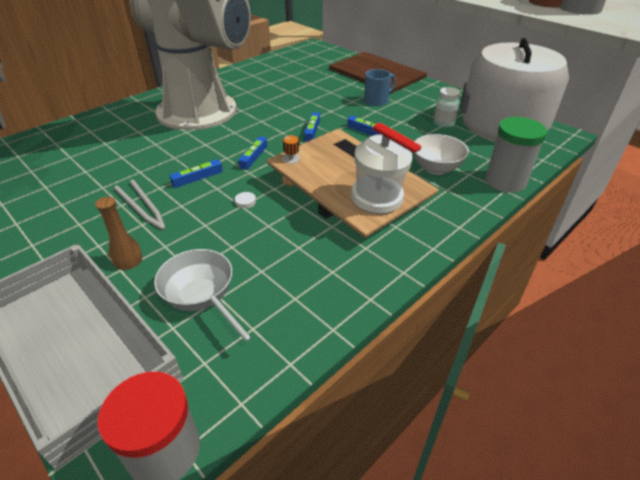

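The top view shows four level-like bars at px (190,243), (238,298), (337,302) and (412,313). The robot's left is picture left (+y), so (190,243) should be the one. The strip is at about (275,183), the knob at (341,221), and the white thick pad at (399,238), so the thin pad is under the foot.

```bash
python3 - <<'E'
from h import *
c=cam('top'); save('crop1',cv2.resize(c['img'][140:330,170:370],(800,760))[:600]); 
for p in((190,243),(238,298),(337,302),(412,313)): print('lev',p,atz(c,*p,.028).round(3),dep(c,*p).round(3))
print('base +y side', pix(c,(.4,.3,0)))
# strip mask
im=c['img'].astype(int); m=np.zeros((480,640),np.uint8); m[145:220,255:295]=(im.sum(2)<110)[145:220,255:295]
r=cv2.minAreaRect(np.argwhere(m)[:,::-1].astype(np.float32)); print(r); print([atz(c,*q,.055).round(3) for q in cv2.boxPoints(r)])
pts=[dep(c,u,v,0) for u,v in [(270,110),(265,160),(260,220),(300,180),(300,230),(350,200)]]; print(np.round(pts,3))
b=((im[:,:,2]>130)&(im[:,:,0]<60)).astype(np.uint8); g=((im[:,:,1]>150)&(im[:,:,2]<80)).astype(np.uint8)
m=np.zeros_like(b); m[205:280,175:205]=(b|g)[205:280,175:205]; r=cv2.minAreaRect(np.argwhere(m)[:,::-1].astype(np.float32)); print(r,[atz(c,*q,.028).round(4) for q in cv2.boxPoints(r)])
o=((im[:,:,0]>180)&(im[:,:,1]<140)&(im[:,:,2]<60)); q=np.argwhere(o[205:240,325:360]); print('knob',q.min(0)+[205,325],q.max(0)+[205,325],dep(c,341,219).round(3))
E
```

```text
lev (190, 243) [0.462 0.282 0.028] [0.462 0.281 0.03 ]
lev (238, 298) [0.345 0.169 0.028] [0.345 0.169 0.028]
lev (337, 302) [ 0.343 -0.044  0.028] [ 0.343 -0.044  0.029]
lev (412, 313) [ 0.324 -0.205  0.028] [ 0.324 -0.205  0.029]
base +y side [182.74037701 272.59184812]
((275.4460754394531, 182.56629943847656), (15.975333213806152, 60.48820495605469), 5.44033145904541)
[array([0.531, 0.118, 0.055]), array([0.669, 0.112, 0.055]), array([0.667, 0.077, 0.055]), array([0.528, 0.084, 0.055])]
[[ 0.773  0.118  0.049]
 [ 0.649  0.123  0.057]
 [ 0.51   0.126  0.067]
 [ 0.605  0.044  0.057]
 [ 0.491  0.04   0.066]
 [ 0.561 -0.066  0.062]]
((189.2127227783203, 242.04144287109375), (58.02495193481445, 11.352707862854004), 86.98721313476562) [array([0.5289, 0.3047, 0.028 ]), array([0.531 , 0.2797, 0.028 ]), array([0.4017, 0.263 , 0.028 ]), array([0.3997, 0.2874, 0.028 ])]
knob [212 332] [227 349] [ 0.505 -0.044  0.117]
```

View pics/crop1.png

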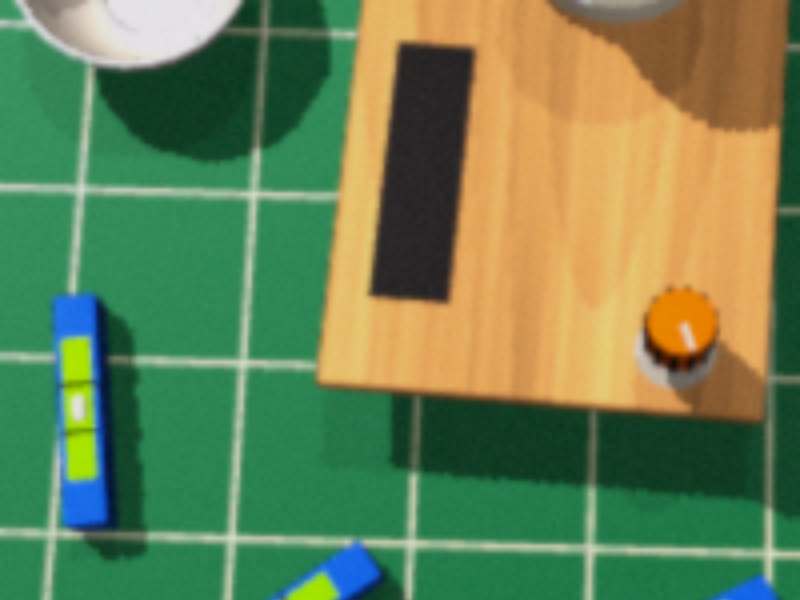

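The crop confirms it: the leftmost blue bar is a level with window, lines and bubble, from crop (75,295) to (87,525). Strip corners in the crop are (400,43), (474,46), (449,301) and (370,296).

```bash
cat >> h.py <<'E'
def tool(o=None):
    o=o or readout.get_obs(); R=cv2.Rodrigues(np.array(o['tool_rot'],float))[0]; return o,R,np.degrees(np.arctan2(R[1,0],R[0,0]))
def delta(p,yaw,o=None):
    o,R,y=tool(o); tw=(y-yaw+90)%180-90
    a=np.radians(y-tw); X=np.array([np.cos(a),np.sin(a),0]); Y=np.array([np.sin(a),-np.cos(a),0]); d=(np.array(p)-o['ee_pos'])*100
    print('t',round(float(o['time_s']),2),'pos',np.round(o['ee_pos'],4),'yaw',round(y,1),'twist',round(tw,1),'then x,y,z cm',np.round([d@X,d@Y,-d[2]],2), 'F',np.round(o['force'],1),'w',round(float(o['grip_width']),4))
E
python3 - <<'E'
from h import *
c=cam('top')
P=[atz(c,u,v,z) for (u,v),z in zip([(270,150.75),(288.5,151.5),(282.25,215.25),(262.5,214)],[.055,.055,.063,.063])]
P=np.array(P); print(P.round(4),P.mean(0).round(4)); a=(P[0]+P[1]-P[2]-P[3])/2; b=(P[0]-P[1]+P[3]-P[2])/2; print(np.linalg.norm(a),np.linalg.norm(b),np.degrees(np.arctan2(a[1],a[0])),np.degrees(np.arctan2(-b[0],b[1])))
print(dep(c,326,122),dep(c,328,50),dep(c,276,183),dep(c,276,205))
o,R,y=tool(); print(R.round(3))
delta((.4655,.2835,.15),7.4)
E
```

```text
[[0.6717 0.1133 0.055 ]
 [0.6712 0.072  0.055 ]
 [0.5225 0.0794 0.063 ]
 [0.524  0.1219 0.063 ]] [0.5973 0.0966 0.059 ]
0.14863200272851615 0.04193903019974899 -3.109535804447961 -1.3673112632627786
[ 0.69126914 -0.00760395  0.16797111] [ 0.81709742 -0.0069849   0.22017764] [0.59543945 0.09621794 0.05992914] [0.54504025 0.09385952 0.06233932]
[[ 0.94   0.342 -0.   ]
 [ 0.342 -0.94   0.001]
 [-0.    -0.001 -1.   ]]
t 0.2 pos [ 0.2135 -0.5871  0.1819] yaw 20.0 twist 12.6 then x,y,z cm [ 36.2  -83.09   3.19] F [ 0.9 -0.1  0.3] w 0.0918
```

Request:
{"api": "move_arm", "payload": {"commands": [{"twist": 6.3},{"twist": 6.3},{"x": 1.6,"y": -3.6},{"x": 1.6,"y": -3.6},{"x": 1.6,"y": -3.6},{"x": 1.6,"y": -3.6},{"x": 1.6,"y": -3.6},{"x": 1.6,"y": -3.6}], "fingers": 6.5}}

```text
$.commands[0]: bad value
```

Request:
{"api": "move_arm", "payload": {"commands": [{"x": 1.6,"y": -3.6},{"x": 1.6,"y": -3.6},{"x": 1.6,"y": -3.6},{"x": 1.6,"y": -3.6},{"x": 1.6,"y": -3.6},{"x": 1.6,"y": -3.6},{"x": 1.6,"y": -3.6},{"x": 1.6,"y": -3.6}]}}

```text
$.commands[0]: bad value
```

Request:
{"api": "move_arm", "payload": {"commands": [{"x": 1.6,"y": -3.6},{"x": 1.6,"y": -3.6},{"x": 1.6,"y": -3.6},{"x": 1.6,"y": -3.6},{"x": 1.6,"y": -3.6},{"x": 1.6,"y": -3.6},{"x": 1.6,"y": -3.6},{}]}}

```text
$.commands[0]: bad value
```

```bash
python3 - <<'E'
from h import *
delta((.4655,.2835,.004),7.4); print(readout.get_obs()['q'])
E
```

```text
t 0.2 pos [ 0.2135 -0.5871  0.1819] yaw 20.0 twist 12.6 then x,y,z cm [ 36.2  -83.09  17.79] F [ 0.9 -0.1  0.3] w 0.0918
[-1.22437067e+00  3.53424417e-01  1.63383007e+00 -2.69116102e-05
  1.15519117e+00 -2.40965806e-03]
```

All keys are needed in each row, it seems.

Request:
{"api": "move_arm", "payload": {"commands": [{"x": 0,"y": 0,"z": 0,"twist": 6.3},{"x": 0,"y": 0,"z": 0,"twist": 6.3},{"x": 1.6,"y": -3.6,"z": 0,"twist": 0},{"x": 1.6,"y": -3.6,"z": 0,"twist": 0},{"x": 1.6,"y": -3.6,"z": 0,"twist": 0},{"x": 1.6,"y": -3.6,"z": 0,"twist": 0},{"x": 1.6,"y": -3.6,"z": 0,"twist": 0},{"x": 1.6,"y": -3.6,"z": 0,"twist": 0}], "fingers": 6.5}}

```text
time_s: 0.87
ee_pos: [0.281, -0.359, 0.1823]
tool_rot: [-3.135, -0.201, -0.0]
force: [0.8, -0.6, -0.4]
grip_width: 0.0652
grip_force: 0.0
```

Request:
{"api": "move_arm", "payload": {"commands": [{"x": 1.6,"y": -3.6,"z": 0,"twist": 0},{"x": 1.6,"y": -3.6,"z": 0,"twist": 0},{"x": 1.6,"y": -3.6,"z": 0,"twist": 0},{"x": 1.6,"y": -3.6,"z": 0,"twist": 0},{"x": 1.6,"y": -3.6,"z": 0,"twist": 0},{"x": 1.6,"y": -3.6,"z": 0,"twist": 0},{"x": 1.6,"y": -3.6,"z": 0,"twist": 0},{"x": 1.6,"y": -3.6,"z": 0,"twist": 0}]}}

```text
time_s: 1.53
ee_pos: [0.371, -0.0569, 0.1826]
tool_rot: [3.135, 0.202, 0.001]
force: [1.1, 0.6, -0.0]
grip_width: 0.0652
grip_force: 0.0
```

Request:
{"api": "move_arm", "payload": {"commands": [{"x": 1.6,"y": -3.6,"z": 0,"twist": 0},{"x": 1.6,"y": -3.6,"z": 0,"twist": 0},{"x": 1.6,"y": -3.6,"z": 0,"twist": 0},{"x": 1.6,"y": -3.6,"z": 0,"twist": 0},{"x": 1.6,"y": -3.6,"z": 0,"twist": 0},{"x": 1.6,"y": -3.6,"z": 0,"twist": 0},{"x": 1.6,"y": -3.6,"z": 1,"twist": 0},{"x": 0,"y": 0,"z": 1,"twist": 0}]}}

```text
time_s: 2.2
ee_pos: [0.4523, 0.2116, 0.1628]
tool_rot: [-3.132, -0.207, -0.006]
force: [-0.6, -0.4, 0.3]
grip_width: 0.0652
grip_force: 0.0
```

```bash
python3 - <<'E'
from h import *
delta((.4655,.2835,.004),7.4); print(readout.get_obs()['q'])
E
```

```text
t 2.2 pos [0.4523 0.2116 0.1628] yaw 7.6 twist 0.2 then x,y,z cm [ 2.24 -6.96 15.88] F [-0.6 -0.4  0.3] w 0.0652
[4.33461400e-01 1.76047514e-01 1.92109901e+00 1.78255669e-03
 1.03978293e+00 1.87153669e+00]
```

Request:
{"api": "move_arm", "payload": {"commands": [{"x": 1.1,"y": -3.5,"z": 0,"twist": 0},{"x": 1.1,"y": -3.5,"z": 0,"twist": 0},{"x": 0,"y": 0,"z": 3,"twist": 0},{"x": 0,"y": 0,"z": 3,"twist": 0},{"x": 0,"y": 0,"z": 3,"twist": 0},{"x": 0,"y": 0,"z": 0,"twist": 0},{"x": 0,"y": 0,"z": 0,"twist": 0}]}}

```text
time_s: 2.78
ee_pos: [0.4612, 0.2769, 0.0714]
tool_rot: [3.133, 0.202, -0.005]
force: [-0.3, 0.5, 0.6]
grip_width: 0.0651
grip_force: 0.0
```

```bash
python3 - <<'E'
from h import *
delta((.4655,.2835,.004),7.4)
c=cam('top'); save('g1',cv2.resize(c['img'][195:295,130:260],(780,600)))
E
```

```text
t 2.78 pos [0.4612 0.2769 0.0714] yaw 7.4 twist -0.0 then x,y,z cm [ 0.51 -0.6   6.74] F [-0.3  0.5  0.6] w 0.0651
```

View pics/g1.png

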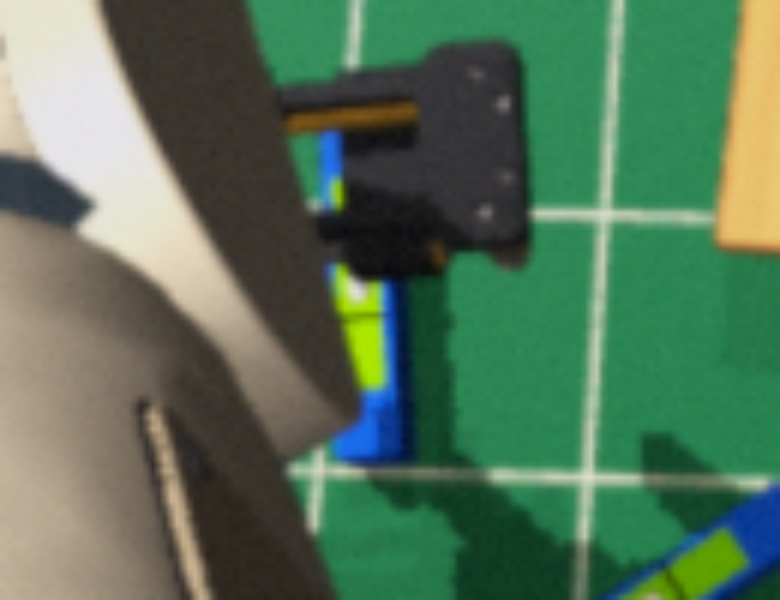

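The gripper sits over the level (bar at crop (330..400, 130..460)), slightly right and short of it, as the numbers say. I'll correct and descend.

Request:
{"api": "move_arm", "payload": {"commands": [{"x": 0.5,"y": -0.6,"z": 1.5,"twist": 0},{"x": 0,"y": 0,"z": 2.2,"twist": 0},{"x": 0,"y": 0,"z": 2,"twist": 0},{"x": 0,"y": 0,"z": 0.9,"twist": 0},{"x": 0,"y": 0,"z": 0,"twist": 0},{"x": 0,"y": 0,"z": 0,"twist": 0}]}}

```text
time_s: 3.33
ee_pos: [0.4674, 0.2847, 0.0076]
tool_rot: [-3.135, -0.202, -0.002]
force: [0.6, 0.3, -0.0]
grip_width: 0.0647
grip_force: 0.0
```

Request:
{"api": "move_arm", "payload": {"commands": [{"x": 0,"y": 0,"z": 0,"twist": 0},{"x": 0,"y": 0,"z": 0,"twist": 0},{"x": 0,"y": 0,"z": 0,"twist": 0},{"x": 0,"y": 0,"z": 0,"twist": 0},{"x": 0,"y": 0,"z": 0,"twist": 0},{"x": 0,"y": 0,"z": 0,"twist": 0}], "fingers": 1.5, "grip_force": 15}}

```text
time_s: 3.83
ee_pos: [0.4668, 0.2845, 0.0066]
tool_rot: [-3.135, -0.202, -0.0]
force: [-0.2, -0.1, -0.4]
grip_width: 0.0269
grip_force: 0.0
```

Request:
{"api": "move_arm", "payload": {"commands": [{"x": 0,"y": 0,"z": 0,"twist": 0},{"x": 0,"y": 0,"z": 0,"twist": 0},{"x": 0,"y": 0,"z": 0,"twist": 0},{"x": 0,"y": 0,"z": -2,"twist": 0},{"x": 0,"y": 0,"z": -4,"twist": 0},{"x": 0,"y": 0,"z": -4,"twist": 0},{"x": 0,"y": 0,"z": -2,"twist": 0},{"x": 0,"y": 0,"z": 0,"twist": 0}]}}

```text
time_s: 4.5
ee_pos: [0.4695, 0.2861, 0.1313]
tool_rot: [-3.131, -0.202, -0.011]
force: [0.2, 0.7, -0.3]
grip_width: 0.0151
grip_force: 0.0
```

```bash
python3 - <<'E'
from h import *
delta((.598,.0966,.12),-2.5)
E
```

```text
t 4.5 pos [0.4695 0.2861 0.1313] yaw 7.4 twist 9.9 then x,y,z cm [13.66 18.37  1.13] F [ 0.2  0.7 -0.3] w 0.0151
```

```bash
python3 - <<'E'
from h import *
c=cam('top'); s=cam('scene'); a=c['img'][190:300,120:260]; u,v=pix(s,(.465,.283,.02)).astype(int); print(u,v)
b=s['img'][v-55:v+55,u-70:u+70]
save('g2',np.vstack([cv2.resize(a,(382,300)),cv2.resize(b,(382,300))]))
E
```

```text
366 125
```

View pics/g2.png

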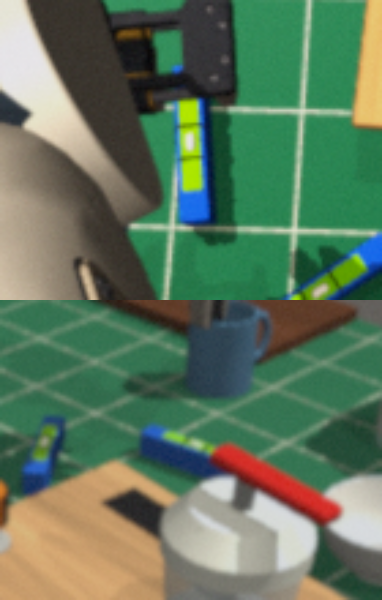

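```bash
python3 - <<'E'
from h import *
c=cam('top'); s=cam('scene'); o,R,y=tool(); p=o['ee_pos']; print(R.round(3),y)
for n,k in (('top',c),('scene',s)):
    for d in (0,.02,.07,.15): print(n,d,pix(k,p-R[:,2]*d).round(0))
save('g3',np.hstack([cv2.resize(c['img'][120:300,100:260],(400,450)),cv2.resize(s['img'][0:180,280:440],(400,450))]))
E
```

```text
[[ 0.992  0.129 -0.002]
 [ 0.129 -0.992 -0.001]
 [-0.002  0.001 -1.   ]] 7.385406195864169
top 0 [177. 232.]
top 0.02 [174. 230.]
top 0.07 [166. 225.]
top 0.15 [151. 214.]
scene 0 [369.  91.]
scene 0.02 [370.  84.]
scene 0.07 [371.  65.]
scene 0.15 [374.  34.]
```

View pics/g3.png

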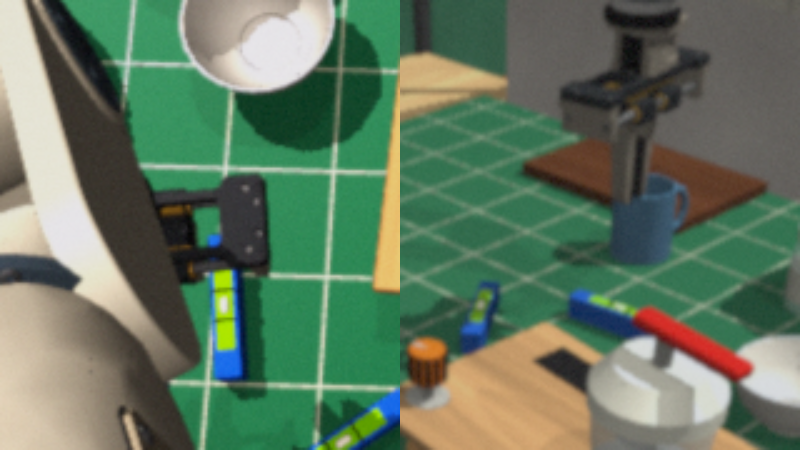

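The level has not moved (window centre still near px (190,241)), so I lifted before the grip force had built up. I'll go down again and wait for the grip.

Request:
{"api": "move_arm", "payload": {"commands": [{"x": 0,"y": 0,"z": 0,"twist": 0},{"x": 0,"y": 0,"z": 0,"twist": 0},{"x": 0,"y": 0,"z": 0,"twist": 0},{"x": 0,"y": 0,"z": 0,"twist": 0},{"x": 0,"y": 0,"z": 0,"twist": 0},{"x": 0,"y": 0,"z": 0,"twist": 0},{"x": 0,"y": 0,"z": 0,"twist": 0}], "fingers": 6.5}}

```text
time_s: 5.28
ee_pos: [0.4667, 0.2844, 0.1263]
tool_rot: [-3.135, -0.202, 0.0]
force: [-0.6, 0.4, -0.5]
grip_width: 0.0596
grip_force: 0.0
```

```bash
python3 - <<'E'
from h import *
delta((.4655,.2835,.005),7.4)
E
```

```text
t 5.28 pos [0.4667 0.2844 0.1263] yaw 7.4 twist -0.0 then x,y,z cm [-0.13  0.07 12.13] F [-0.6  0.4 -0.5] w 0.0596
```

Request:
{"api": "move_arm", "payload": {"commands": [{"x": -0.1,"y": 0,"z": 3,"twist": 0},{"x": 0,"y": 0,"z": 4,"twist": 0},{"x": 0,"y": 0,"z": 3,"twist": 0},{"x": 0,"y": 0,"z": 2.1,"twist": 0},{"x": 0,"y": 0,"z": 0,"twist": 0},{"x": 0,"y": 0,"z": 0,"twist": 0},{"x": 0,"y": 0,"z": 0,"twist": 0}]}}

```text
time_s: 5.87
ee_pos: [0.4665, 0.2848, 0.0066]
tool_rot: [-3.134, -0.202, -0.002]
force: [0.4, -0.8, -0.5]
grip_width: 0.0649
grip_force: 0.0
```

Request:
{"api": "move_arm", "payload": {"commands": [{"x": 0,"y": 0,"z": 0,"twist": 0},{"x": 0,"y": 0,"z": 0,"twist": 0},{"x": 0,"y": 0,"z": 0,"twist": 0},{"x": 0,"y": 0,"z": 0,"twist": 0},{"x": 0,"y": 0,"z": 0,"twist": 0},{"x": 0,"y": 0,"z": 0,"twist": 0},{"x": 0,"y": 0,"z": 0,"twist": 0},{"x": 0,"y": 0,"z": 0,"twist": 0}], "fingers": 1.0, "grip_force": 25}}

```text
time_s: 6.53
ee_pos: [0.4656, 0.2842, 0.0054]
tool_rot: [3.135, 0.202, -0.0]
force: [-0.5, -0.3, -0.1]
grip_width: 0.0138
grip_force: 0.0
```

Request:
{"api": "move_arm", "payload": {"commands": [{"x": 0,"y": 0,"z": 0,"twist": 0},{"x": 0,"y": 0,"z": 0,"twist": 0}]}}

```text
time_s: 6.7
ee_pos: [0.4656, 0.2842, 0.0053]
tool_rot: [3.135, 0.202, -0.0]
force: [0.1, -0.3, 0.1]
grip_width: 0.0098
grip_force: 0.0
```

```bash
python3 - <<'E'
from h import *
c=cam('top'); s=cam('scene'); o,R,y=tool(); p=o['ee_pos']
A=c['img'].copy(); B=s['img'].copy()
for k,I in((c,A),(s,B)):
    for d in(0,.05):
        u,v=pix(k,p-R[:,2]*d); cv2.circle(I,(int(round(u)),int(round(v))),1,(255,0,255),-1); print(u,v)
im=s['img'].astype(int)
save('g4',np.hstack([cv2.resize(A[190:290,140:230],(400,444)),cv2.resize(B[60:160,320:410],(400,444))]))
E
```

```text
191.54497069553145 243.41771820450515
185.69228039136704 239.15906419050273
366.44037129585246 129.91331389090038
367.6357471731264 114.07160537261419
```

View pics/g4.png

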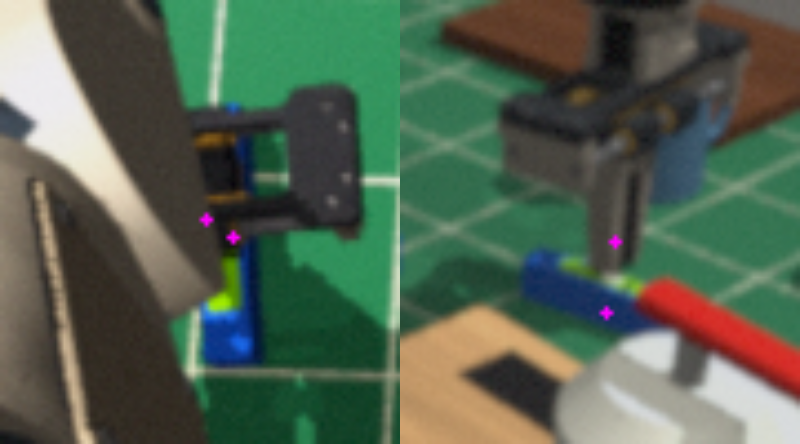

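```bash
python3 - <<'E'
from h import *
s=cam('scene'); 
for u,v in((366,100),(366,108),(366,114),(366,118),(367,120),(367,122),(366,124),(366,127),(366,130),(362,118),(370,118)): print(u,v,dep(s,u,v,0).round(4))
c=cam('top')
for u,v in((216,212),(216,235),(190,240),(193,262)): print('top',u,v,dep(c,u,v,0).round(4))
o=readout.get_obs(); print(o['ee_pos'],o['q'],o['grip_width'],o['force'])
E
```

```text
366 100 [0.4727 0.2639 0.1065]
366 108 [0.4739 0.265  0.083 ]
366 114 [0.4738 0.267  0.0643]
366 118 [0.4746 0.2673 0.0523]
367 120 [0.478  0.2683 0.047 ]
367 122 [0.4691 0.2799 0.0335]
366 124 [0.4725 0.2719 0.0313]
366 127 [0.4682 0.2781 0.0179]
366 130 [0.4744 0.2716 0.0131]
362 118 [0.4595 0.2678 0.0467]
370 118 [0.4677 0.2938 0.0406]
top 216 212 [0.4989 0.199  0.1694]
top 216 235 [0.4545 0.1965 0.1667]
top 190 240 [0.4463 0.2492 0.1511]
top 193 262 [0.4207 0.2721 0.0269]
[0.46561433 0.28424561 0.00533778] [5.45329826e-01 4.66434465e-01 1.93518387e+00 1.27252275e-05
 7.40098734e-01 1.98720223e+00] 0.009998311376918569 [-0.20688095 -0.29898315 -0.12920576]
```

The fingers closed on air. In the scene view and depth map the tips end at z≈0.035–0.045 while the TCP reads 0.005, so they pinched above the level. The true tip is about 30 mm higher than reported. I'll open, go lower stepwise and watch the force.

Request:
{"api": "move_arm", "payload": {"commands": [{"x": 0,"y": 0,"z": 0,"twist": 0},{"x": 0,"y": 0,"z": 0,"twist": 0},{"x": 0,"y": 0,"z": 0,"twist": 0},{"x": 0,"y": 0,"z": 0,"twist": 0},{"x": 0,"y": 0,"z": 0,"twist": 0},{"x": 0,"y": 0,"z": 0,"twist": 0},{"x": 0,"y": 0,"z": 0,"twist": 0},{"x": 0,"y": 0,"z": 0,"twist": 0}], "fingers": 6.5}}

```text
time_s: 7.57
ee_pos: [0.4657, 0.2842, 0.0054]
tool_rot: [-3.135, -0.202, -0.0]
force: [-0.6, 0.3, 0.6]
grip_width: 0.0609
grip_force: 0.0
```

Request:
{"api": "move_arm", "payload": {"commands": [{"x": 0,"y": 0,"z": 0.6,"twist": 0},{"x": 0,"y": 0,"z": 0.6,"twist": 0},{"x": 0,"y": 0,"z": 0.4,"twist": 0},{"x": 0,"y": 0,"z": 0,"twist": 0}]}}

```text
time_s: 7.9
ee_pos: [0.4649, 0.2838, -0.0119]
tool_rot: [3.134, 0.202, -0.003]
force: [-0.5, -0.1, -0.3]
grip_width: 0.0649
grip_force: 0.0
```

```bash
python3 - <<'E'
from h import *
s=cam('scene'); o,R,y=tool(); p=o['ee_pos']; I=s['img'].copy()
for d in(0,.03): print(pix(s,p-R[:,2]*d))
for v in range(104,140,2): print(v,[dep(s,u,v,0).round(3).tolist() for u in(362,366,369)])
save('g5',cv2.resize(I[60:160,320:430],(660,600)))
E
```

```text
[365.84003685 135.02765058]
[366.54918432 125.77714352]
104 [[0.508, 0.207, 0.125], [0.502, 0.23, 0.115], [0.357, 0.42, 0.006]]
106 [[0.508, 0.207, 0.12], [0.359, 0.404, 0.005], [0.363, 0.413, 0.003]]
108 [[0.505, 0.21, 0.112], [0.362, 0.401, -0.0], [0.374, 0.401, 0.004]]
110 [[0.481, 0.239, 0.088], [0.373, 0.387, 0.001], [0.381, 0.393, 0.002]]
112 [[0.481, 0.24, 0.082], [0.384, 0.376, 0.002], [0.394, 0.378, 0.005]]
114 [[0.481, 0.241, 0.076], [0.39, 0.368, 0.0], [0.402, 0.368, 0.005]]
116 [[0.483, 0.239, 0.071], [0.402, 0.354, 0.003], [0.411, 0.358, 0.005]]
118 [[0.481, 0.242, 0.063], [0.413, 0.342, 0.004], [0.416, 0.353, 0.001]]
120 [[0.481, 0.243, 0.057], [0.455, 0.292, 0.031], [0.427, 0.34, 0.003]]
122 [[0.48, 0.244, 0.05], [0.461, 0.285, 0.029], [0.472, 0.286, 0.032]]
124 [[0.482, 0.243, 0.045], [0.468, 0.277, 0.028], [0.477, 0.28, 0.03]]
126 [[0.479, 0.247, 0.037], [0.471, 0.275, 0.023], [0.482, 0.275, 0.027]]
128 [[0.477, 0.249, 0.029], [0.469, 0.278, 0.015], [0.483, 0.274, 0.022]]
130 [[0.482, 0.245, 0.026], [0.473, 0.273, 0.012], [0.481, 0.277, 0.014]]
132 [[0.46, 0.271, 0.001], [0.473, 0.273, 0.006], [0.483, 0.275, 0.009]]
134 [[0.467, 0.263, 0.001], [0.477, 0.27, 0.002], [0.487, 0.271, 0.006]]
136 [[0.476, 0.253, 0.001], [0.487, 0.258, 0.004], [0.491, 0.267, 0.002]]
138 [[0.485, 0.243, 0.003], [0.492, 0.252, 0.002], [0.715, -0.011, 0.192]]
```

View pics/g5.png

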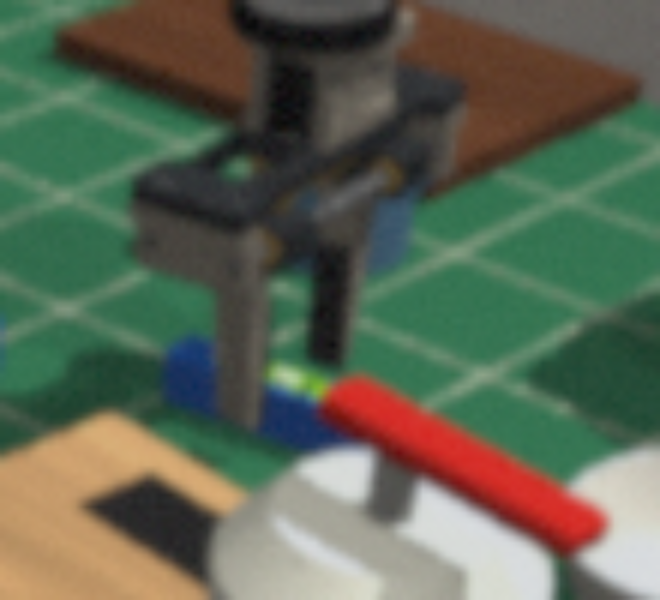

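The picture shows the near finger straddling the bar, with its tip at z≈0.023 (crop (240,425)) for a reading of −0.012. That puts the true tip about 35 mm above the reading. I'll go 1.5 cm further down and close.

Request:
{"api": "move_arm", "payload": {"commands": [{"x": 0,"y": 0,"z": 0.5,"twist": 0},{"x": 0,"y": 0,"z": 0.5,"twist": 0},{"x": 0,"y": 0,"z": 0.3,"twist": 0},{"x": 0,"y": 0,"z": 0,"twist": 0}]}}

```text
time_s: 8.28
ee_pos: [0.4652, 0.284, -0.0244]
tool_rot: [3.135, 0.202, -0.002]
force: [-0.7, 0.9, 0.3]
grip_width: 0.065
grip_force: 0.0
```

Request:
{"api": "move_arm", "payload": {"commands": [{"x": 0,"y": 0,"z": 0,"twist": 0},{"x": 0,"y": 0,"z": 0,"twist": 0},{"x": 0,"y": 0,"z": 0,"twist": 0},{"x": 0,"y": 0,"z": 0,"twist": 0},{"x": 0,"y": 0,"z": 0,"twist": 0},{"x": 0,"y": 0,"z": 0,"twist": 0},{"x": 0,"y": 0,"z": 0,"twist": 0},{"x": 0,"y": 0,"z": 0,"twist": 0}], "fingers": 1.0, "grip_force": 20}}

```text
time_s: 8.95
ee_pos: [0.4657, 0.2843, -0.0235]
tool_rot: [-3.135, -0.202, -0.0]
force: [-0.2, -0.9, 2.5]
grip_width: 0.0241
grip_force: 20.0
```

Request:
{"api": "move_arm", "payload": {"commands": [{"x": 0,"y": 0,"z": 0,"twist": 0},{"x": 0,"y": 0,"z": 0,"twist": 0}]}}

```text
time_s: 9.12
ee_pos: [0.4657, 0.2843, -0.0235]
tool_rot: [-3.135, -0.202, -0.0]
force: [0.4, -1.4, 2.7]
grip_width: 0.0237
grip_force: 20.0
```

Gripped (24 mm, 20 N). Lift.

Request:
{"api": "move_arm", "payload": {"commands": [{"x": 0,"y": 0,"z": -1,"twist": 0},{"x": 0,"y": 0,"z": -2.5,"twist": 0},{"x": 0,"y": 0,"z": -3,"twist": 0},{"x": 0,"y": 0,"z": -3,"twist": 0},{"x": 0,"y": 0,"z": -1.5,"twist": 0},{"x": 0,"y": 0,"z": 0,"twist": 5},{"x": 0,"y": 0,"z": 0,"twist": 4.9},{"x": 0,"y": 0,"z": 0,"twist": 0}]}}

```text
time_s: 9.78
ee_pos: [0.4658, 0.2844, 0.0874]
tool_rot: [-3.14, 0.075, -0.001]
force: [-0.0, -0.3, -1.1]
grip_width: 0.0242
grip_force: 20.0
```

```bash
python3 - <<'E'
from h import *
delta((.5975,.0966,.07),-2.4)
E
```

```text
t 9.78 pos [0.4658 0.2844 0.0874] yaw -2.7 twist -0.3 then x,y,z cm [13.95 18.21  1.74] F [-0.  -0.3 -1.1] w 0.0242
```

Request:
{"api": "move_arm", "payload": {"commands": [{"x": 1.5,"y": 2.0,"z": 0,"twist": 0},{"x": 2.0,"y": 2.6,"z": 0,"twist": 0},{"x": 2.2,"y": 2.8,"z": 0,"twist": 0},{"x": 2.3,"y": 3.0,"z": 0,"twist": 0},{"x": 2.3,"y": 3.0,"z": 0,"twist": 0},{"x": 2.0,"y": 2.6,"z": 0,"twist": 0},{"x": 1.6,"y": 2.2,"z": 0,"twist": 0},{"x": 0,"y": 0,"z": 0,"twist": 0}]}}

```text
time_s: 10.45
ee_pos: [0.5991, 0.0924, 0.0866]
tool_rot: [3.14, -0.069, 0.002]
force: [-0.5, -0.7, -1.2]
grip_width: 0.0239
grip_force: 20.0
```

Request:
{"api": "move_arm", "payload": {"commands": [{"x": 0,"y": 0,"z": 0.8,"twist": 0},{"x": 0,"y": 0,"z": 0.8,"twist": 0},{"x": 0,"y": 0,"z": 0.2,"twist": 0},{"x": 0,"y": 0,"z": 0,"twist": 0}]}}

```text
time_s: 10.78
ee_pos: [0.5948, 0.0972, 0.067]
tool_rot: [3.141, -0.066, -0.004]
force: [-0.8, -0.7, -0.9]
grip_width: 0.0241
grip_force: 20.0
```

```bash
python3 - <<'E'
from h import *
delta((.5975,.0966,.042),-2.4)
s=cam('scene'); c=cam('top')
save('g6',np.vstack([cv2.resize(c['img'][140:240,230:380],(450,300)),cv2.resize(s['img'][80:190,270:435],(450,300))]))
E
```

```text
t 10.78 pos [0.5948 0.0972 0.067 ] yaw -2.4 twist -0.0 then x,y,z cm [0.27 0.05 2.5 ] F [-0.8 -0.7 -0.9] w 0.0241
```

View pics/g6.png

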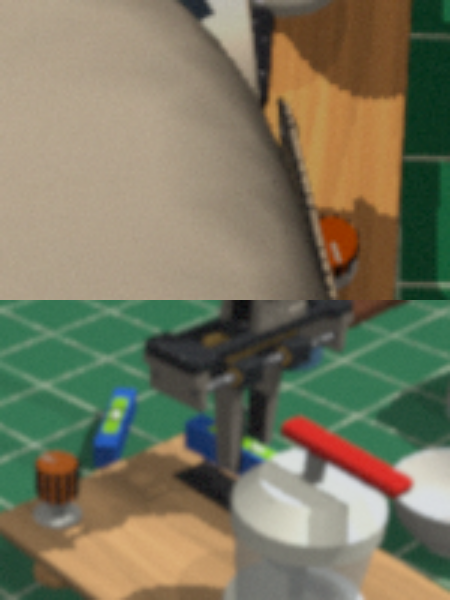

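The level is held above the strip and roughly aligned with it, clear of the chopper. Lower with force watch.

Request:
{"api": "move_arm", "payload": {"commands": [{"x": 0.2,"y": 0,"z": 0.6,"twist": 0},{"x": 0,"y": 0,"z": 0.6,"twist": 0},{"x": 0,"y": 0,"z": 0.6,"twist": 0},{"x": 0,"y": 0,"z": 0.3,"twist": 0},{"x": 0,"y": 0,"z": 0,"twist": 0},{"x": 0,"y": 0,"z": 0,"twist": 0}]}}

```text
time_s: 11.38
ee_pos: [0.5983, 0.0962, 0.047]
tool_rot: [3.141, -0.069, -0.001]
force: [0.5, 0.2, -0.4]
grip_width: 0.0233
grip_force: 20.0
```

Request:
{"api": "move_arm", "payload": {"commands": [{"x": 0,"y": 0,"z": 0.2,"twist": 0},{"x": 0,"y": 0,"z": 0.2,"twist": 0},{"x": 0,"y": 0,"z": 0,"twist": 0}]}}

```text
time_s: 11.63
ee_pos: [0.5984, 0.0962, 0.0432]
tool_rot: [3.141, -0.069, -0.0]
force: [-0.2, 0.2, -1.6]
grip_width: 0.0238
grip_force: 20.0
```

Request:
{"api": "move_arm", "payload": {"commands": [{"x": 0,"y": 0,"z": 0.2,"twist": 0},{"x": 0,"y": 0,"z": 0.1,"twist": 0},{"x": 0,"y": 0,"z": 0,"twist": 0},{"x": 0,"y": 0,"z": 0,"twist": 0}]}}

```text
time_s: 11.97
ee_pos: [0.5985, 0.0962, 0.0403]
tool_rot: [3.141, -0.069, -0.0]
force: [-0.1, 0.6, -0.6]
grip_width: 0.0235
grip_force: 20.0
```

Request:
{"api": "move_arm", "payload": {"commands": [{"x": 0,"y": 0,"z": 0.1,"twist": 0},{"x": 0,"y": 0,"z": 0.1,"twist": 0},{"x": 0,"y": 0,"z": 0,"twist": 0},{"x": 0,"y": 0,"z": 0,"twist": 0}]}}

```text
time_s: 12.3
ee_pos: [0.5987, 0.0963, 0.0386]
tool_rot: [-3.141, 0.069, -0.0]
force: [-0.3, -0.8, 1.6]
grip_width: 0.0241
grip_force: 20.0
```

Contact begins at the raised end. Release.

Request:
{"api": "move_arm", "payload": {"commands": [{"x": 0,"y": 0,"z": 0,"twist": 0},{"x": 0,"y": 0,"z": 0,"twist": 0},{"x": 0,"y": 0,"z": 0,"twist": 0},{"x": 0,"y": 0,"z": 0,"twist": 0},{"x": 0,"y": 0,"z": 0,"twist": 0},{"x": 0,"y": 0,"z": 0,"twist": 0},{"x": 0,"y": 0,"z": 0,"twist": 0}], "fingers": 5.5}}

```text
time_s: 12.88
ee_pos: [0.5985, 0.0963, 0.0384]
tool_rot: [-3.141, 0.069, 0.0]
force: [-0.4, -0.7, -0.4]
grip_width: 0.0549
grip_force: 0.0
```

Request:
{"api": "move_arm", "payload": {"commands": [{"x": 0,"y": 0,"z": -1,"twist": 0},{"x": 0,"y": 0,"z": -2,"twist": 0},{"x": 0,"y": 0,"z": -4,"twist": 0},{"x": 0,"y": 0,"z": -4,"twist": 0},{"x": 0,"y": 0,"z": -2,"twist": 0},{"x": 0,"y": 0,"z": 0,"twist": 0}]}}

```text
time_s: 13.38
ee_pos: [0.6019, 0.0968, 0.1748]
tool_rot: [-3.139, 0.069, -0.014]
force: [1.6, 0.1, -0.5]
grip_width: 0.0554
grip_force: 0.0
```

```bash
python3 - <<'E'
from h import *
o,R,y=tool(); print(o['q'],y)
c=cam('top'); print(dep(c,341,219)); im=c['img'].astype(int)
k=((im[:,:,0]>150)&(im[:,:,1]<150)&(im[:,:,2]<60)); k[:, :325]=0;k[:,360:]=0;k[:205]=0;k[240:]=0; q=np.argwhere(k); print('knob px',q.min(0),q.max(0),len(q))
r=atz(c,340.5,219.5,.117); print('knob',r)
a=np.radians(-2.4); Rz=np.array([[np.cos(a),-np.sin(a)],[np.sin(a),np.cos(a)]]); print('knob by strip',[.597,.0966]+Rz@[-.090+.003,-.145])
delta((.5045,-.044,.14),85)
E
```

```text
[ 1.56931138e-01  3.31018077e-01  1.68307848e+00 -1.05922635e-05
  1.11833834e+00  1.77167999e+00] -2.518498712631948
[ 0.3507866  -0.00530075  0.75326456]
knob px [212 343] [229 358] 50
knob [ 0.50374096 -0.04292655  0.117     ]
knob by strip [ 0.50400434 -0.04462963]
t 13.43 pos [0.6005 0.0966 0.172 ] yaw -2.5 twist -87.5 then x,y,z cm [-14.84  -8.34   3.2 ] F [-0.5 -0.3 -0.4] w 0.0549
```

Released. Move over the knob, keeping the yaw.

Request:
{"api": "move_arm", "payload": {"commands": [{"x": -1.5,"y": 2.4,"z": 0,"twist": 0},{"x": -2,"y": 3.2,"z": 0,"twist": 0},{"x": -2.1,"y": 3.4,"z": 0,"twist": 0},{"x": -2.1,"y": 3.4,"z": 0,"twist": 0},{"x": -1.3,"y": 2.1,"z": 0,"twist": 0},{"x": 0,"y": 0,"z": 1,"twist": 0},{"x": 0,"y": 0,"z": 2,"twist": 0},{"x": 0,"y": 0,"z": 1,"twist": 0}], "fingers": 6.5}}

```text
time_s: 14.1
ee_pos: [0.5008, -0.0448, 0.1262]
tool_rot: [-3.14, 0.071, 0.004]
force: [-0.4, 0.2, -0.6]
grip_width: 0.0651
grip_force: 0.0
```

```bash
python3 - <<'E'
from h import *
delta((.504,-.044,.057),-2.5); print(readout.get_obs()['q'])
c=cam('top'); im=c['img'].astype(int)
g=((im[:,:,1]>150)&(im[:,:,2]<110)&(im[:,:,1]>im[:,:,0]+20)).astype(np.uint8); g[:, :255]=0; g[:,300:]=0; g[:140]=0; g[230:]=0
q=np.argwhere(g); print(len(q),q.min(0) if len(q) else '',q.max(0) if len(q) else '')
s=cam('scene'); save('s7',cv2.resize(s['img'][95:205,250:400],(800,587))); save('t7',c['img'])
E
```

```text
t 14.1 pos [ 0.5008 -0.0448  0.1262] yaw -2.6 twist -0.1 then x,y,z cm [ 0.31 -0.09  6.92] F [-0.4  0.2 -0.6] w 0.0651
[-9.22589347e-02  2.31491660e-01  1.94396637e+00  2.43338109e-04
  9.68449641e-01  1.52346169e+00]
209 [160 270] [194 280]
```

Request:
{"api": "move_arm", "payload": {"commands": [{"x": 0.3,"y": -0.1,"z": 1,"twist": 0},{"x": 0,"y": 0,"z": 2,"twist": 0},{"x": 0,"y": 0,"z": 2,"twist": 0},{"x": 0,"y": 0,"z": 1.5,"twist": 0},{"x": 0,"y": 0,"z": 0.4,"twist": 0},{"x": 0,"y": 0,"z": 0,"twist": 0},{"x": 0,"y": 0,"z": 0,"twist": 0}]}}

```text
time_s: 14.78
ee_pos: [0.5059, -0.0436, 0.0598]
tool_rot: [3.141, -0.068, 0.001]
force: [-0.3, -0.8, 0.0]
grip_width: 0.0647
grip_force: 0.0
```

Request:
{"api": "move_arm", "payload": {"commands": [{"x": 0,"y": 0,"z": 0,"twist": 0},{"x": 0,"y": 0,"z": 0,"twist": 0},{"x": 0,"y": 0,"z": 0,"twist": 0},{"x": 0,"y": 0,"z": 0,"twist": 0},{"x": 0,"y": 0,"z": 0,"twist": 0},{"x": 0,"y": 0,"z": 0,"twist": 0},{"x": 0,"y": 0,"z": 0,"twist": 0}], "fingers": 2.5, "grip_force": 25}}

```text
time_s: 15.37
ee_pos: [0.5057, -0.0429, 0.0599]
tool_rot: [-3.139, 0.07, -0.001]
force: [-0.2, 7.2, 3.6]
grip_width: 0.0354
grip_force: 25.0
```

```bash
cat >> h.py <<'E'
def bubble(name=None):
    c=cam('top'); im=c['img'].astype(float)
    # rectify a strip of the level top: 0.5 mm per px, rows along +x of the level
    cen=np.array([.598,.0966]); a=np.radians(-2.4); X=np.array([np.cos(a),np.sin(a)]); Y=np.array([-np.sin(a),np.cos(a)])
    S=np.arange(-80,80,.5); W=np.arange(-25,25,.5)
    M=np.zeros((len(S),len(W),2),np.float32)
    for i,s in enumerate(S):
        for j,w in enumerate(W): M[i,j]=pix(c,[*(cen+(s*X+w*Y)/1000),.085])
    r=cv2.remap(c['img'],M[:,:,0],M[:,:,1],cv2.INTER_CUBIC); f=r.astype(float)
    g=(f[:,:,1]>140)&(f[:,:,1]-f[:,:,2]>90); cols=g.sum(0); jc=int(round((cols*np.arange(len(W))).sum()/max(cols.sum(),1))); 
    line=f[:,jc-5:jc+6].mean(1)
    on=line[:,1]>110; on[:]=on&(abs(line[:,1])>0); gr=np.where(line[:,1]-line[:,2]>60)[0]; lo,hi=S[gr.min()],S[gr.max()]
    wt=np.clip(line[:,2]-60,0,None)*((S>lo+2)&(S<hi-2)); b=(wt*S).sum()/wt.sum()
    if name: save(name,cv2.resize(np.rot90(r),(800,250)))
    return b-(lo+hi)/2,(lo,hi),W[jc],line,S,np.asarray(c['img'])
E
python3 - <<'E'
from h import *
b=bubble('b1'); print(b[:3]); print(np.c_[b[4],b[3]][::4].round(0).astype(int).tolist())
E
```

```text
(np.float64(9.25824917508249), (np.float64(-36.5), np.float64(79.5)), np.float64(0.0))
[[-80, 121, 83, 50], [-78, 43, 32, 28], [-76, 20, 19, 20], [-74, 17, 15, 15], [-72, 7, 10, 17], [-70, 6, 15, 39], [-68, 2, 18, 56], [-66, 2, 22, 61], [-64, 6, 29, 75], [-62, 5, 48, 129], [-60, 18, 79, 193], [-58, 25, 93, 217], [-56, 22, 92, 216], [-54, 23, 92, 215], [-52, 24, 95, 215], [-50, 22, 92, 215], [-48, 21, 91, 215], [-46, 23, 93, 216], [-44, 25, 92, 215], [-42, 21, 91, 215], [-40, 28, 94, 209], [-38, 66, 125, 166], [-36, 123, 181, 46], [-34, 150, 206, 0], [-32, 157, 200, 38], [-30, 180, 198, 139], [-28, 200, 201, 192], [-26, 200, 201, 191], [-24, 200, 201, 190], [-22, 197, 200, 186], [-20, 194, 199, 182], [-18, 188, 203, 162], [-16, 164, 207, 53], [-14, 136, 193, 0], [-12, 100, 147, 0], [-10, 91, 132, 0], [-8, 133, 188, 0], [-6, 147, 205, 0], [-4, 146, 206, 0], [-2, 147, 205, 0], [0, 147, 206, 0], [2, 147, 206, 0], [4, 146, 205, 0], [6, 145, 204, 0], [8, 146, 204, 0], [10, 147, 207, 0], [12, 142, 200, 0], [14, 123, 175, 0], [16, 95, 138, 0], [18, 131, 186, 0], [20, 146, 207, 0], [22, 147, 207, 0], [24, 147, 207, 0], [26, 146, 205, 0], [28, 147, 205, 0], [30, 147, 204, 0], [32, 145, 203, 0], [34, 146, 205, 0], [36, 146, 206, 0], [38, 148, 206, 0], [40, 139, 197, 50], [42, 89, 150, 164], [44, 29, 94, 218], [46, 23, 91, 216], [48, 22, 91, 214], [50, 22, 91, 215], [52, 21, 89, 214], [54, 20, 90, 215], [56, 19, 90, 215], [58, 19, 90, 214], [60, 21, 92, 215], [62, 43, 95, 212], [64, 108, 109, 188], [66, 176, 129, 110], [68, 201, 139, 77], [70, 204, 141, 73], [72, 202, 140, 73], [74, 203, 141, 75], [76, 205, 143, 78], [78, 205, 141, 76]]
```

Knob gripped at 35 mm. The bubble stands at −26.5 mm (knob's end high), as expected from the tipped board, and the level is on the strip (about 2 mm off centre). Now press down.

Request:
{"api": "move_arm", "payload": {"commands": [{"x": 0,"y": -0.1,"z": 0.1,"twist": 0},{"x": 0,"y": 0,"z": 0.1,"twist": 0},{"x": 0,"y": 0,"z": 0.1,"twist": 0},{"x": 0,"y": 0,"z": 0.1,"twist": 0},{"x": 0,"y": 0,"z": 0.1,"twist": 0},{"x": 0,"y": 0,"z": 0,"twist": 0}]}}

```text
time_s: 15.92
ee_pos: [0.5046, -0.0427, 0.0544]
tool_rot: [-3.141, 0.069, 0.002]
force: [-3.2, 2.5, 6.6]
grip_width: 0.0355
grip_force: 25.0
```

```bash
python3 - <<'E'
s=open('h.py').read()
i=s.index("    on=line"); j=s.index("    if name")
s=s[:i]+"""    ok=(abs(S)<52)&(line[:,0]>80)&(line[:,1]>100); gr=np.where(ok)[0]; lo,hi=S[gr.min()],S[gr.max()]
    wt=np.clip(line[:,2]-70,0,None)*((S>lo+4)&(S<hi-4)); b=(wt*S).sum()/max(wt.sum(),1)
"""+s[j:]
s+="""
def rep():
    b=bubble(); o,R,y=tool(); print('bubble mm',round(float(b[0]),1),'win',b[1],'col',b[2]); print(round(float(o['time_s']),2),'pos',np.round(o['ee_pos'],4),'yaw',round(y,1),'F',np.round(o['force'],1),'T',np.round(o['torque'],2),'q6',round(float(o['q'][5]),2),'w',o['grip_width'].round(4) if hasattr(o['grip_width'],'round') else o['grip_width'])
"""
open('h.py','w').write(s)
E
python3 -c "
from h import *
rep()"
```

```text
bubble mm -25.7 win (np.float64(-39.5), np.float64(40.5)) col 0.0
15.97 pos [ 0.5046 -0.0427  0.0544] yaw -2.5 F [-3.4  1.6  6.3] T [0.22 0.45 0.02] q6 1.53 w 0.03552180063623833
```

Request:
{"api": "move_arm", "payload": {"commands": [{"x": -0.1,"y": 0,"z": 0.1,"twist": 0},{"x": 0,"y": 0,"z": 0.1,"twist": 0},{"x": -0.1,"y": 0,"z": 0.1,"twist": 0},{"x": 0,"y": 0,"z": 0,"twist": 0},{"x": 0,"y": 0,"z": 0,"twist": 0},{"x": 0,"y": 0,"z": 0,"twist": 0},{"x": 0,"y": 0,"z": 0,"twist": 0},{"x": 0,"y": 0,"z": 0,"twist": 0}]}}

```text
time_s: 16.63
ee_pos: [0.5036, -0.0425, 0.0517]
tool_rot: [-3.14, 0.069, -0.001]
force: [-2.0, 3.2, 4.8]
grip_width: 0.0354
grip_force: 25.0
```

```bash
python3 -c "
from h import *
rep()"
```

```text
bubble mm -7.6 win (np.float64(-40.5), np.float64(39.5)) col 0.0
16.68 pos [ 0.5036 -0.0425  0.0518] yaw -2.5 F [-2.   2.8  5.5] T [ 0.43  0.09 -0.02] q6 1.53 w 0.03559894289815104
```

Request:
{"api": "move_arm", "payload": {"commands": [{"x": 0,"y": 0,"z": 0.1,"twist": 0},{"x": 0,"y": 0,"z": 0.1,"twist": 0},{"x": 0,"y": 0,"z": 0.1,"twist": 0},{"x": 0,"y": 0,"z": 0,"twist": 0},{"x": 0,"y": 0,"z": 0,"twist": 0},{"x": 0,"y": 0,"z": 0,"twist": 0},{"x": 0,"y": 0,"z": 0,"twist": 0},{"x": 0,"y": 0,"z": 0,"twist": 0}]}}

```text
time_s: 17.35
ee_pos: [0.5028, -0.0424, 0.0485]
tool_rot: [-3.14, 0.069, 0.001]
force: [-4.1, 2.9, 5.8]
grip_width: 0.0353
grip_force: 25.0
```

```bash
python3 -c "
from h import *
rep()"
```

```text
bubble mm 2.4 win (np.float64(-42.0), np.float64(38.5)) col 0.0
17.4 pos [ 0.5028 -0.0424  0.0485] yaw -2.5 F [-4.7  2.9  5.5] T [ 0.47  0.29 -0.01] q6 1.53 w 0.03573329699217483
```

Request:
{"api": "move_arm", "payload": {"commands": [{"x": -0.1,"y": -0.05,"z": 0.1,"twist": 0},{"x": -0.1,"y": -0.05,"z": 0.1,"twist": 0},{"x": 0,"y": 0,"z": 0.1,"twist": 0},{"x": 0,"y": 0,"z": 0,"twist": 0},{"x": 0,"y": 0,"z": 0,"twist": 0},{"x": 0,"y": 0,"z": 0,"twist": 0},{"x": 0,"y": 0,"z": 0,"twist": 0},{"x": 0,"y": 0,"z": 0,"twist": 0}]}}

```text
time_s: 18.07
ee_pos: [0.5017, -0.0422, 0.0458]
tool_rot: [3.14, -0.069, 0.001]
force: [-1.4, -2.7, 5.2]
grip_width: 0.0356
grip_force: 25.0
```

```bash
python3 -c "
from h import *
rep()"
```

```text
bubble mm 15.5 win (np.float64(-43.5), np.float64(37.5)) col -0.5
18.12 pos [ 0.5017 -0.0422  0.0457] yaw -2.5 F [-1.5 -1.9  4.9] T [-0.42  0.05  0.  ] q6 1.53 w 0.035549954147332065
```

Request:
{"api": "move_arm", "payload": {"commands": [{"x": 0,"y": 0.05,"z": 0.1,"twist": 0},{"x": 0,"y": 0,"z": 0.1,"twist": 0},{"x": 0,"y": 0,"z": 0.1,"twist": 0},{"x": 0,"y": 0,"z": 0,"twist": 0},{"x": 0,"y": 0,"z": 0,"twist": 0},{"x": 0,"y": 0,"z": 0,"twist": 0},{"x": 0,"y": 0,"z": 0,"twist": 0},{"x": 0,"y": 0,"z": 0,"twist": 0}]}}

```text
time_s: 18.78
ee_pos: [0.5017, -0.0422, 0.0429]
tool_rot: [3.141, -0.069, 0.001]
force: [-2.8, 0.3, 7.6]
grip_width: 0.0351
grip_force: 25.0
```

```bash
python3 -c "
from h import *
rep()"
```

```text
bubble mm 17.6 win (np.float64(-43.5), np.float64(37.5)) col -0.5
18.83 pos [ 0.5017 -0.0422  0.0429] yaw -2.5 F [-1.4  0.3  8.2] T [ 0.11  0.09 -0.  ] q6 1.53 w 0.03533861325578222
```

The foot now stands on the pad: force rose to about 8 N and the bubble rests at +17.6 mm, a slope of about +0.029, so the knob end is low. That needs about 2.9 rad clockwise, and the wrist has only 1.4 rad left. I'll rise with the knob, release, turn back 168° and regrip.

Request:
{"api": "move_arm", "payload": {"commands": [{"x": 0.1,"y": 0,"z": -0.4,"twist": 0},{"x": 0.1,"y": 0,"z": -0.4,"twist": 0},{"x": 0.1,"y": 0,"z": -0.4,"twist": 0},{"x": 0,"y": 0,"z": -0.4,"twist": 0},{"x": 0,"y": 0,"z": -0.1,"twist": 0},{"x": 0,"y": 0,"z": 0,"twist": 0},{"x": 0,"y": 0,"z": 0,"twist": 0},{"x": 0,"y": 0,"z": 0,"twist": 0}]}}

```text
time_s: 19.5
ee_pos: [0.5053, -0.0424, 0.0597]
tool_rot: [3.141, -0.069, 0.003]
force: [2.5, -0.6, 0.9]
grip_width: 0.0354
grip_force: 25.0
```

Request:
{"api": "move_arm", "payload": {"commands": [{"x": 0,"y": 0,"z": 0,"twist": 0},{"x": 0,"y": 0,"z": 0,"twist": 0},{"x": 0,"y": 0,"z": 0,"twist": 0},{"x": 0,"y": 0,"z": 0,"twist": 0},{"x": 0,"y": 0,"z": -0.3,"twist": 0},{"x": 0,"y": 0,"z": 0,"twist": -7},{"x": 0,"y": 0,"z": 0,"twist": -7},{"x": 0,"y": 0,"z": 0,"twist": -7}], "fingers": 6.0}}

```text
time_s: 20.17
ee_pos: [0.5043, -0.0422, 0.0626]
tool_rot: [3.099, 0.514, -0.0]
force: [0.1, 0.4, -0.4]
grip_width: 0.0597
grip_force: 0.0
```

Request:
{"api": "move_arm", "payload": {"commands": [{"x": 0,"y": 0,"z": 0,"twist": -7},{"x": 0,"y": 0,"z": 0,"twist": -7},{"x": 0,"y": 0,"z": 0,"twist": -7},{"x": 0,"y": 0,"z": 0,"twist": -7},{"x": 0,"y": 0,"z": 0,"twist": -7},{"x": 0,"y": 0,"z": 0,"twist": -7},{"x": 0,"y": 0,"z": 0,"twist": -7},{"x": 0,"y": 0,"z": 0,"twist": -7}]}}

```text
time_s: 20.83
ee_pos: [0.5043, -0.0422, 0.0625]
tool_rot: [-2.495, -1.909, 0.0]
force: [-0.4, 0.8, -0.5]
grip_width: 0.06
grip_force: 0.0
```

Request:
{"api": "move_arm", "payload": {"commands": [{"x": 0,"y": 0,"z": 0,"twist": -7},{"x": 0,"y": 0,"z": 0,"twist": -7},{"x": 0,"y": 0,"z": 0,"twist": -7},{"x": 0,"y": 0,"z": 0,"twist": -7},{"x": 0,"y": 0,"z": 0,"twist": -7},{"x": 0,"y": 0,"z": 0,"twist": -7},{"x": 0,"y": 0,"z": 0,"twist": -7},{"x": 0,"y": 0,"z": 0,"twist": -7}]}}

```text
time_s: 21.5
ee_pos: [0.5043, -0.0422, 0.0625]
tool_rot: [-1.307, -2.857, 0.0]
force: [0.1, 0.2, -0.8]
grip_width: 0.0599
grip_force: 0.0
```

Request:
{"api": "move_arm", "payload": {"commands": [{"x": 0,"y": 0,"z": 0,"twist": -7},{"x": 0,"y": 0,"z": 0,"twist": -7},{"x": 0,"y": 0,"z": 0,"twist": -7},{"x": 0,"y": 0,"z": 0,"twist": -7},{"x": 0,"y": 0,"z": 0,"twist": -7},{"x": 0,"y": 0,"z": 0,"twist": -5},{"x": 0,"y": 0,"z": 0,"twist": 0},{"x": 0,"y": 0,"z": 0,"twist": 0}]}}

```text
time_s: 22.17
ee_pos: [0.5044, -0.0422, 0.0625]
tool_rot: [-0.265, -3.13, -0.0]
force: [0.3, -0.5, 0.2]
grip_width: 0.0599
grip_force: 0.0
```

```bash
python3 -c "
from h import *
rep(); delta((.5055,-.042,.058),-2.5)"
```

```text
bubble mm -26.1 win (np.float64(-37.0), np.float64(42.0)) col 0.0
22.22 pos [ 0.5043 -0.0422  0.0625] yaw 170.3 F [ 0.9 -0.4 -0.3] T [ 0.1  -0.2  -0.02] q6 -1.49 w 0.05994344164042715
t 22.22 pos [ 0.5043 -0.0422  0.0625] yaw 170.3 twist -7.2 then x,y,z cm [-0.12  0.03  0.45] F [ 0.9 -0.4 -0.3] w 0.0599
```

Request:
{"api": "move_arm", "payload": {"commands": [{"x": 0,"y": 0,"z": 0.3,"twist": 0},{"x": 0,"y": 0,"z": 0,"twist": 0},{"x": 0,"y": 0,"z": 0,"twist": 0},{"x": 0,"y": 0,"z": 0,"twist": 0},{"x": 0,"y": 0,"z": 0,"twist": 0},{"x": 0,"y": 0,"z": 0,"twist": 0},{"x": 0,"y": 0,"z": 0,"twist": 0},{"x": 0,"y": 0,"z": 0,"twist": 0}], "fingers": 2.5}}

```text
time_s: 22.88
ee_pos: [0.5042, -0.0424, 0.0593]
tool_rot: [-0.261, -3.131, 0.0]
force: [-0.2, -1.1, -0.7]
grip_width: 0.0355
grip_force: 25.0
```

Request:
{"api": "move_arm", "payload": {"commands": [{"x": 0,"y": 0,"z": 0.15,"twist": 0},{"x": 0,"y": 0,"z": 0.15,"twist": 0},{"x": 0.05,"y": 0,"z": 0.15,"twist": 0},{"x": 0.05,"y": 0,"z": 0.15,"twist": 0},{"x": 0.05,"y": 0,"z": 0.15,"twist": 0},{"x": 0.05,"y": 0,"z": 0.15,"twist": 0},{"x": 0.05,"y": 0,"z": 0.15,"twist": 0},{"x": 0.05,"y": 0,"z": 0.15,"twist": 0}]}}

```text
time_s: 23.55
ee_pos: [0.5017, -0.0422, 0.0478]
tool_rot: [0.26, 3.13, -0.001]
force: [-2.4, -3.6, 7.2]
grip_width: 0.0355
grip_force: 25.0
```

Request:
{"api": "move_arm", "payload": {"commands": [{"x": 0,"y": 0,"z": 0.15,"twist": 0},{"x": 0,"y": 0,"z": 0.15,"twist": 0},{"x": 0,"y": 0,"z": 0.1,"twist": 0},{"x": 0,"y": 0,"z": 0,"twist": 0},{"x": 0,"y": 0,"z": 0,"twist": 0},{"x": 0,"y": 0,"z": 0,"twist": 0},{"x": 0,"y": 0,"z": 0,"twist": 0},{"x": 0,"y": 0,"z": 0,"twist": 0}]}}

```text
time_s: 24.22
ee_pos: [0.5005, -0.0421, 0.0434]
tool_rot: [-0.26, -3.129, 0.001]
force: [-4.8, -4.1, 6.5]
grip_width: 0.0356
grip_force: 25.0
```

```bash
python3 -c "
from h import *
rep()"
```

```text
bubble mm 15.4 win (np.float64(-43.5), np.float64(37.5)) col -0.5
24.27 pos [ 0.5005 -0.0421  0.0434] yaw 170.5 F [-4.6 -3.   6.1] T [-0.64  0.53  0.01] q6 -1.49 w 0.03532872487354112
```

Request:
{"api": "move_arm", "payload": {"commands": [{"x": 0.1,"y": 0,"z": 0,"twist": 0},{"x": 0,"y": 0,"z": 0,"twist": 6},{"x": 0,"y": 0,"z": 0,"twist": 6},{"x": 0,"y": 0,"z": 0,"twist": 6},{"x": 0,"y": 0,"z": 0,"twist": 6},{"x": 0,"y": 0,"z": 0,"twist": 6},{"x": 0,"y": 0,"z": 0,"twist": 6},{"x": 0,"y": 0,"z": 0,"twist": 6}]}}

```text
time_s: 24.93
ee_pos: [0.5004, -0.0425, 0.0437]
tool_rot: [1.371, 2.826, -0.002]
force: [-3.5, -6.2, 5.8]
grip_width: 0.0356
grip_force: 25.0
```

```bash
python3 -c "
from h import *
rep()"
```

```text
bubble mm 13.8 win (np.float64(-43.0), np.float64(38.0)) col -0.5
24.98 pos [ 0.5004 -0.0425  0.0437] yaw 127.8 F [-3.3 -7.2  6.5] T [-1.27  0.32 -0.06] q6 -0.74 w 0.03567823543628349
```

Request:
{"api": "move_arm", "payload": {"commands": [{"x": -0.1,"y": -0.1,"z": 0,"twist": 0},{"x": 0,"y": 0,"z": 0,"twist": 7},{"x": 0,"y": 0,"z": 0,"twist": 7},{"x": 0,"y": 0,"z": -0.05,"twist": 7},{"x": 0,"y": 0,"z": 0,"twist": 7},{"x": 0,"y": 0,"z": -0.05,"twist": 7},{"x": 0,"y": 0,"z": 0,"twist": 7},{"x": 0,"y": 0,"z": 0,"twist": 7}]}}

```text
time_s: 25.65
ee_pos: [0.5, -0.043, 0.0447]
tool_rot: [-2.421, -2.001, 0.001]
force: [-3.8, -1.5, 7.9]
grip_width: 0.0356
grip_force: 25.0
```

Request:
{"api": "move_arm", "payload": {"commands": [{"x": 0,"y": 0,"z": -0.05,"twist": 7},{"x": 0,"y": 0,"z": 0,"twist": 7},{"x": 0,"y": 0,"z": -0.05,"twist": 7},{"x": 0,"y": 0,"z": 0,"twist": 7},{"x": 0,"y": 0,"z": 0,"twist": 7},{"x": 0,"y": 0,"z": 0,"twist": 7},{"x": 0,"y": 0,"z": 0,"twist": 7},{"x": 0,"y": 0,"z": 0,"twist": 0}]}}

```text
time_s: 26.32
ee_pos: [0.4995, -0.0427, 0.0455]
tool_rot: [-3.034, -0.813, 0.002]
force: [-6.1, 1.2, 7.1]
grip_width: 0.0356
grip_force: 25.0
```

```bash
python3 -c "
from h import *
rep()"
```

```text
bubble mm 6.5 win (np.float64(-41.5), np.float64(39.0)) col 0.0
26.37 pos [ 0.4995 -0.0426  0.0455] yaw 30.3 F [-5.5  0.2  8.2] T [-0.03  0.73 -0.08] q6 0.95 w 0.03522653899010993
```

Request:
{"api": "move_arm", "payload": {"commands": [{"x": 0,"y": 0,"z": -0.03,"twist": 7},{"x": 0,"y": 0,"z": 0,"twist": 7},{"x": 0,"y": 0,"z": -0.03,"twist": 7},{"x": 0,"y": 0,"z": 0,"twist": 7},{"x": 0,"y": 0,"z": 0,"twist": 0},{"x": 0,"y": 0,"z": 0,"twist": 0},{"x": 0,"y": 0,"z": 0,"twist": 0},{"x": 0,"y": 0,"z": 0,"twist": 0}]}}

```text
time_s: 27.03
ee_pos: [0.4995, -0.0423, 0.0462]
tool_rot: [-3.14, -0.067, 0.002]
force: [-5.2, 1.8, 8.5]
grip_width: 0.0356
grip_force: 25.0
```

Request:
{"api": "move_arm", "payload": {"commands": [{"x": 0,"y": 0,"z": 0,"twist": 0},{"x": 0,"y": 0,"z": 0,"twist": 0},{"x": 0,"y": 0,"z": 0,"twist": 0},{"x": 0,"y": 0,"z": 0,"twist": 0},{"x": 0,"y": 0,"z": 0,"twist": 0},{"x": 0,"y": 0,"z": 0,"twist": 0},{"x": 0,"y": 0,"z": 0,"twist": 0},{"x": 0,"y": 0,"z": 0,"twist": 0}]}}

```text
time_s: 27.7
ee_pos: [0.4995, -0.0423, 0.0461]
tool_rot: [-3.14, -0.067, 0.002]
force: [-4.8, 2.8, 7.3]
grip_width: 0.0354
grip_force: 25.0
```

```bash
python3 -c "
from h import *
rep()"
```

```text
bubble mm 0.2 win (np.float64(-41.5), np.float64(39.0)) col 0.0
27.75 pos [ 0.4995 -0.0423  0.0461] yaw 2.5 F [-4.7  2.2  7.1] T [ 0.5   0.78 -0.04] q6 1.44 w 0.03563048414420804
```

The bubble is centred. I'll push a millimetre more to confirm the foot stands on the pad and the bubble doesn't move.

Request:
{"api": "move_arm", "payload": {"commands": [{"x": 0,"y": 0,"z": 0.1,"twist": 0},{"x": 0,"y": 0,"z": 0,"twist": 0},{"x": 0,"y": 0,"z": 0,"twist": 0},{"x": 0,"y": 0,"z": 0,"twist": 0},{"x": 0,"y": 0,"z": 0,"twist": 0},{"x": 0,"y": 0,"z": 0,"twist": 0},{"x": 0,"y": 0,"z": 0,"twist": 0},{"x": 0,"y": 0,"z": 0,"twist": 0}]}}

```text
time_s: 28.42
ee_pos: [0.4996, -0.0423, 0.0452]
tool_rot: [-3.14, -0.067, 0.002]
force: [-3.9, 2.9, 8.2]
grip_width: 0.0359
grip_force: 25.0
```

Request:
{"api": "move_arm", "payload": {"commands": [{"x": 0,"y": 0,"z": 0,"twist": 0},{"x": 0,"y": 0,"z": 0,"twist": 0},{"x": 0,"y": 0,"z": 0,"twist": 0},{"x": 0,"y": 0,"z": 0,"twist": 0},{"x": 0,"y": 0,"z": 0,"twist": 0},{"x": 0,"y": 0,"z": 0,"twist": 0},{"x": 0,"y": 0,"z": 0,"twist": 0},{"x": 0,"y": 0,"z": 0,"twist": 0}]}}

```text
time_s: 29.08
ee_pos: [0.4995, -0.0423, 0.0452]
tool_rot: [-3.14, -0.067, 0.002]
force: [-4.4, 2.4, 7.9]
grip_width: 0.0352
grip_force: 25.0
```

```bash
python3 -c "
from h import *
rep(); c=cam('top'); s=cam('scene'); save('fin',np.vstack([cv2.resize(c['img'][140:240,230:380],(450,300)),cv2.resize(s['img'][80:190,250:415],(450,300))]))"
```

```text
bubble mm 0.1 win (np.float64(-41.5), np.float64(39.0)) col 0.0
29.13 pos [ 0.4995 -0.0423  0.0452] yaw 2.5 F [-4.5  2.5  9.2] T [ 0.55  0.83 -0.08] q6 1.44 w 0.03544829570038216
```

View pics/fin.png

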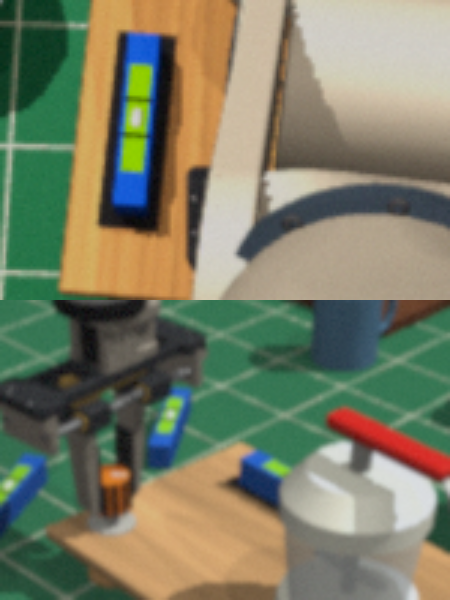

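The level lies within the strip with the bubble between the two lines (crop (137,117)). The fingers grip the knob (crop (115,490)) with a steady push of about 8 N, and the extra millimetre of push didn't move the bubble. Handing in.

```bash
python3 -c "
from plant import order
print(order.sign_off())"
```

```text
the job is handed in; nothing more can be done
None
```

The job is handed in at about 29 s: the level lies on its strip, the bubble rests within about 0.2 mm of centre, and the gripper is still holding the knob down on its pad with a steady push of about 8 N.

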